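# Check the sprung ejectors of a cutting die

## Task

Check that the sprung ejectors on the plywood die board move freely: with the closed fingertips, run along the J-shaped row from the end of its straight leg to the tip of its hook, lightly pushing each head about half-way down and letting it spring back, one at a time and in order. Keep off the bent steel cutting rule beside the row, do not shift or lift the board, leave the things around alone, and finish clear with all six heads up.

Things in the scene. Friction and masses are not known exactly. Their poses are not given: they have to be found in the camera images.
- ejector_board: plywood cutting-die board, 170x270x18 mm (x, y, z), about 2.2 kg, lying loose on the bench; origin at the centre of its underside, z up. Six sprung ejectors stand on it in a J-shaped row 47 to 50 mm apart: ejector 1 to 3 along the straight leg (parallel to the board's y, ejector 1 at +y), 4 to 6 round the hook, ejector 6 at its tip
- cutting_rule: bent steel cutting rule, 2 mm thick, on edge on the board, following the row on the outside of the J about 30 mm from the ejectors' axes; its top edge is 8 mm above the board (26 mm above the bench), 10 mm lower than the ejector heads at rest. Origin at the centre of the board's top face. Not to be touched
- ejector1_top (a point): centre of the top of ejector 1: aluminium head 16 mm across, slightly domed, 36 mm above the bench at rest (18 mm above the board); moves down with it; axes as the board's
- ejector1 (a joint): how far ejector 1 is pushed down, m: 0 at rest, 0.008 at its stop; a spring takes 1.6 N to start it and 4.8 N at the stop, and it returns when let go
- ejector2_top (a point): centre of the top of ejector 2: aluminium head 16 mm across, slightly domed, 36 mm above the bench at rest (18 mm above the board); moves down with it; axes as the board's
- ejector2 (a joint): how far ejector 2 is pushed down, m: 0 at rest, 0.008 at its stop; a spring takes 1.6 N to start it and 4.8 N at the stop, and it returns when let go
- ejector3_top (a point): centre of the top of ejector 3: aluminium head 16 mm across, slightly domed, 36 mm above the bench at rest (18 mm above the board); moves down with it; axes as the board's
- ejector3 (a joint): how far ejector 3 is pushed down, m: 0 at rest, 0.008 at its stop; a spring takes 1.6 N to start it and 4.8 N at the stop, and it returns when let go
- ejector4_top (a point): centre of the top of ejector 4: aluminium head 16 mm across, slightly domed, 36 mm above the bench at rest (18 mm above the board); moves down with it; axes as the board's
- ejector4 (a joint): how far ejector 4 is pushed down, m: 0 at rest, 0.008 at its stop; a spring takes 1.6 N to start it and 4.8 N at the stop, and it returns when let go
- ejector5_top (a point): centre of the top of ejector 5: aluminium head 16 mm across, slightly domed, 36 mm above the bench at rest (18 mm above the board); moves down with it; axes as the board's
- ejector5 (a joint): how far ejector 5 is pushed down, m: 0 at rest, 0.008 at its stop; a spring takes 1.6 N to start it and 4.8 N at the stop, and it returns when let go
- ejector6_top (a point): centre of the top of ejector 6: aluminium head 16 mm across, slightly domed, 36 mm above the bench at rest (18 mm above the board); moves down with it; axes as the board's
- ejector6 (a joint): how far ejector 6 is pushed down, m: 0 at rest, 0.008 at its stop; a spring takes 1.6 N to start it and 4.8 N at the stop, and it returns when let go
- v_die: small grey steel V-block, 46x30x20 mm, lying on the board in the hollow of the J; leave alone; origin at the centre of its underside
- taped_block: black taped block, 31x73x30 mm, on the bench beside the straight end of the row; leave alone; origin at the centre of its underside
- tape_roll: roll of black tape, 72 mm across, 18 mm high, on the bench off the other short side of the board; leave alone; origin at the centre of its underside
- bent_strip: thin bent steel strip standing on edge, 41x96x24 mm, on the bench behind the board; leave alone; origin at the centre of its underside
- dust_brush: dust brush with wooden handle, 215 mm long, 25 mm high, on the bench to the right; leave alone; origin at the centre of its underside
- long_pliers: long-nosed pliers with black handles, 178 mm long, 18 mm high, on the bench to the left; leave alone; origin at the centre of its underside

How it is judged:
By the outcome, as a careful person would: the job done as asked, in the order asked, and still so for the second after the job is handed in, with the robot touching nothing.
It also fails if it takes over 46 s, if anything falls off the work surface, if the arm or the gripper's body presses on something with over 40 N, if the wrist force passes 120 N, or if a joint passes its speed limit or range.

## Robot

A 6-joint arm with a two-finger parallel gripper is mounted at the origin on a cart in front of the work surface, level with it; the furniture and walls round the work are solid. World frame = base frame: x ahead of the robot, y to its left, z up, the work surface at z = 0. Lengths are in m, angles in rad, forces in N, time in s.
With the tool pointing down it reaches from about 0.425 to 0.95 m from the base axis. Payload 3.5 kg.
Tool frame: the origin (TCP) lies at the very end of the fingers, on their centre line; the grasp point (between the pads) lies ctrl.grip_point_offset behind it (ctrl.grip_point_offset is the distance from the TCP to the grasp point, in m); z points along the fingers, y is the direction in which the jaws open and shut (so a half turn about z gives the same grasp; the last joint's range is limited). The gripper opens to 85 mm and grips with 20 to 120 N. Pads are 22 mm wide; open, the fingers measure 114 mm over their backs; the gripper's body (76 mm by 85 mm) begins 54 mm behind the grasp point. The pads swing forward as they close: fully open they stand 13 mm farther back than shut.
Start: joints at [-0.15, 0.286, 1.577, -0, 1.279, -0.15], TCP at [0.675, 0, 0.231] pointing down, gripper open.
Joint ranges: [-2.77, 2.77], [-0.9, 2.22], [0.21, 2.48], [-1.53, 4.67], [0.24, 2.81], [-2.84, 2.84]. Speed limits (rad/s): [2.79, 2.79, 3.14, 3.14, 3.14, 3.14].

## Interface

Orientations are given as a unit quaternion [x, y, z, w].
In Python, from plant import telemetry, imaging, ticket, finder, ctrl gives the robot as it stands. The module is installed in compiled form; this text tells all that it offers.
- The arm moves only by the shell command python3 -m crank 'ROWS' [FORCE]. ROWS is JSON, a list of rows, each a list of 7 numbers: the shift along the tool's x, y, z scaled (see below), then the turn, a rotation vector about the tool's x, y, z scaled (see below), then the opening, from 0 (shut) to 1 (fully open). A call has 1 to 12 rows; each row is the pose to reach, as a shift and turn from the pose commanded when the call began, along the tool's axes at that moment; what a row does not reach only later rows make up. The controller multiplies each number of a shift by 0.15 m and each number of a turn by 90 degrees. A row lasts 1/10 s, in which the tool goes at most 50 mm and 8.59 degrees, less where a joint would pass 70% of its speed; a pose out of reach is approached as far as the arm can. A call with a number of a shift or a turn outside -1 to 1 is refused whole. A call with a gripper value outside its range is refused whole. The fingers move at their own pace and stop on an object; FORCE is the grip in N (left out, the last holds). Time passes only in rows, so rows that repeat a pose let the fingers close. It gives the time, the measured TCP pose, the force and the opening at its end, in the units of the state.
- telemetry.get_state(): the state, without advancing time (a new reading comes with each control period).
- imaging.read_camera(name): name is "scene" or "side" or "wrist"; returns a dict with "pixels" (400x640x3 uint8, red, green, blue), "vfov" (degrees; the focal length in pixels is half the picture's height over the tangent of half this angle, whatever the lens; pixels are square), "cx", "cy" (the principal point, pixels), "distortion" ([k1, k2, p1, p2, k3] as OpenCV has them; the pictures are not rectified), "rvec" (rotation vector, rad) and "tvec" (3), from world to camera coordinates, as OpenCV has them. Camera axes: x right, y down, z forward; pixel columns grow to the right and rows downward; lengths in m; the calibration is good to about 2 mm. A picture is of the moment at which its call begins. There is no depth.
- ticket.sign_off(): hands the job in, once; it reports no verdict.
Trained networks look in a picture, given as the dict that the camera call returned (one of the last four; its "shot" number tells which), for a name from the list of things; names that differ only in an ending like _2 or _b are one class to them, and where a whole thing is asked for, a point or a joint stands for the part that bears it (a point fixed in the world has none). Each returns a list of dicts, best first, with "confidence" (0 to 1); they miss things now and then, are a little off and sometimes report something else, mostly with a low value. They report only what shows in the picture. A call takes as long as a camera call.
- finder.masks_of(label, picture): "pixels" (400x640 bool, what is visible of it) and "extent" ([left, top, right, bottom] in pixels, round what is visible of it).
- finder.pinpoint(label, picture): "location" ([row, column] in pixels: a listed point, or the origin of a listed thing).
The state is a dict: "time": time; "qpos": joint angles; "dq": joint speeds; "joint_efforts": joint torques, N m; "eef_pos": TCP position; "tcp_rot": TCP orientation; "contact_force": force on the tool from outside, world axes, zero at the start; "wrist_torque": the same for the moment, N m; "opening": opening from 0.0 (shut) to 1.0 (fully open).
Only numpy, scipy, OpenCV 4.12 (cv2) and the standard library are available. Lean on these libraries where they do the work, as an engineer would, in place of code of your own. Each camera call takes 0.05 s, during which the arm holds its last target.

## Working session

There is one attempt and no reset: what is moved stays moved. The work goes in short steps, Python scripts to look and compute and a shell command to move; the robot and the scene stay as the last step left them, time stands still between calls to the robot, and variables do not carry over. Pictures are saved under pics/ and viewed, and the job is handed in when it is done.

```bash
mkdir -p pics
cat > h.py <<'E'
import numpy as np,cv2
from plant import telemetry, imaging, ticket, finder, ctrl
def K(p):
    f=200/np.tan(np.radians(p["vfov"])/2)
    return np.array([[f,0,p["cx"]],[0,f,p["cy"]],[0,0,1.]])
def onplane(p,rc,z):
    u=cv2.undistortPoints(np.array([[[rc[1],rc[0]]]],float),K(p),np.array(p["distortion"],float))[0,0]
    R=cv2.Rodrigues(np.array(p["rvec"],float))[0]; t=np.array(p["tvec"],float)
    d=R.T@np.array([u[0],u[1],1]); c=-R.T@t
    return c+d*(z-c[2])/d[2]
def proj(p,X):
    return cv2.projectPoints(np.array(X,float).reshape(-1,3),np.array(p["rvec"],float),np.array(p["tvec"],float),K(p),np.array(p["distortion"],float))[0].reshape(-1,2)
def save(p,n): cv2.imwrite("pics/"+n+".png",p["pixels"][...,::-1])
E
python3 - <<'E'
from h import *
s=telemetry.get_state(); print(s,ctrl.grip_point_offset)
for n in ("scene","side","wrist"):
    p=imaging.read_camera(n); save(p,n+"0")
    for k in range(1,7):
        r=finder.pinpoint(f"ejector{k}_top",p)
        print(n,k,[(np.round(q["location"],1),round(q["confidence"],2),onplane(p,q["location"],.036).round(4)) for q in r[:2]])
    r=finder.pinpoint("ejector_board",p)
    print(n,[(q["location"],q["confidence"],onplane(p,q["location"],0).round(4)) for q in r[:1]])
E
```

```text
{'time': 0.0, 'qpos': array([-1.50007238e-01,  2.87191660e-01,  1.57823201e+00,  1.72413424e-05,
        1.27858352e+00, -1.50003249e-01]), 'dq': array([-6.68458201e-04,  1.58414876e-04, -4.84591258e-04,  3.28557751e-04,
       -2.72747648e-04,  5.38258356e-05]), 'joint_efforts': array([-1.79628755e-04, -4.05981302e+01, -2.92628127e+01, -1.54224781e-04,
        5.81841552e-03,  3.74769741e-06]), 'eef_pos': array([6.74323816e-01, 1.31070231e-04, 2.29900065e-01]), 'tcp_rot': array([ 0.70710944,  0.70710309, -0.00070986, -0.00097655]), 'contact_force': array([-0.61536282,  0.05866178,  0.09319669]), 'wrist_torque': array([-0.05974585, -0.01437913,  0.05500584]), 'opening': 0.9987501028820802} 0.0187
scene 1 [(array([214.4, 302.8]), 0.5, array([0.5408, 0.0167, 0.036 ])), (array([190.8, 268. ]), 0.23, array([0.5643, 0.2019, 0.036 ]))]
scene 2 []
scene 3 [(array([209.8, 304.6]), 0.61, array([0.5634, 0.0236, 0.036 ]))]
scene 4 []
scene 5 []
scene 6 [(array([292.9, 411.6]), 0.5, array([ 0.4606, -0.4874,  0.036 ]))]
scene [([217.2, 300.6], 0.95, array([0.5473, 0.0328, 0.    ]))]
side 1 [(arra
[... 690 characters left out ...]
[(array([ 49. , 245.9]), 0.77, array([0.6041, 0.134 , 0.036 ]))]
wrist 2 [(array([ 98.6, 246. ]), 0.56, array([0.6013, 0.0851, 0.036 ])), (array([214. , 212.3]), 0.29, array([ 0.5521, -0.0455,  0.036 ]))]
wrist 3 [(array([139.9, 243.1]), 0.56, array([0.5953, 0.0415, 0.036 ])), (array([212.7, 208.2]), 0.17, array([ 0.5473, -0.0439,  0.036 ]))]
wrist 4 [(array([185. , 235.9]), 0.69, array([ 0.5834, -0.0099,  0.036 ]))]
wrist 5 [(array([212.6, 209.7]), 0.63, array([ 0.5492, -0.0437,  0.036 ]))]
wrist 6 [(array([226.4, 170.6]), 0.53, array([ 0.4989, -0.0616,  0.036 ])), (array([ 49.3, 246.3]), 0.49, array([0.6045, 0.1337, 0.036 ]))]
wrist [([147.6, 225.9], 0.87, array([0.5648, 0.0286, 0.    ]))]
```

View pics/wrist0.png

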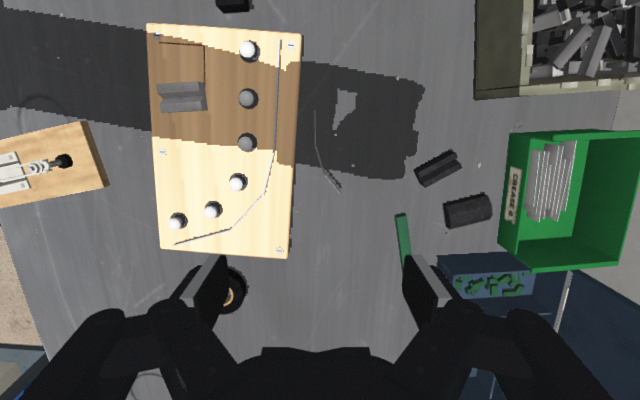

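View pics/side0.png

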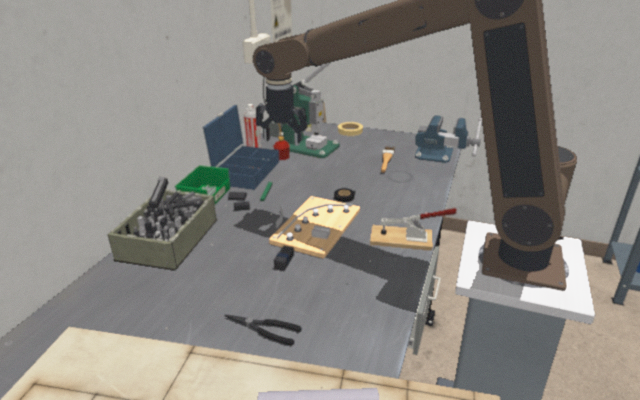

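View pics/scene0.png

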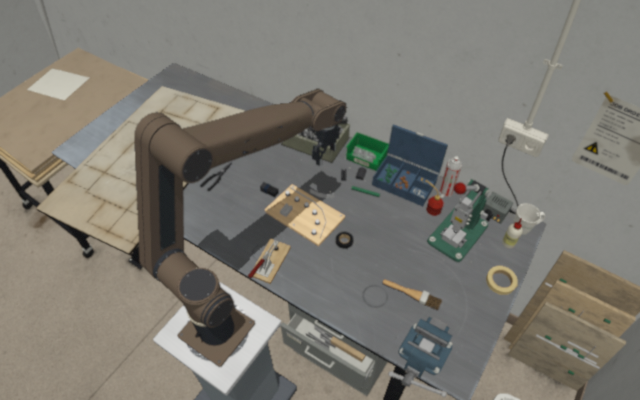

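Wrist view: six heads in a J, at (col,row) about (248,49), (247,98), (247,142), (237,182), (212,210) and (178,221). The rule lies to their right and below. The V-block at (182,97) is clear of the row. I'll refine these from the head blobs.

Run:
```python
from h import *
p=imaging.read_camera("wrist")
im=p["pixels"][20:260,140:310]; cv2.imwrite("pics/crop0.png",cv2.resize(im[...,::-1],None,fx=3.2,fy=2.5*1,interpolation=cv2.INTER_CUBIC) if 0 else cv2.resize(im[...,::-1],(425,600),interpolation=cv2.INTER_CUBIC))
R=cv2.Rodrigues(np.array(p["rvec"]))[0]; print("cam",-R.T@p["tvec"])
P=[]
for n in ["wrist","wrist"]:
  for k in range(1,7):
    for q in finder.masks_of(f"ejector{k}_top",p)[:1]: 
        e=q["extent"]; print(k,e,round(q["confidence"],2),q["pixels"].sum())
  break
c=[(49,248.5),(98,247.5),(142,246.8),(182,236.8),(209.5,212),(221,178)]
W=np.array([onplane(p,x,.034) for x in c]); print(W.round(4)); print(np.linalg.norm(np.diff(W,axis=0),axis=1))
for x in [(30,151),(36,299),(257,291),(248,163)]: print(onplane(p,x,.018).round(4))
```

```text
cam [0.67495897 0.07576391 0.37287631]
1 [242.0, 41.5, 255.5, 58.0] 0.63 210
2 [239.7, 89.9, 251.5, 105.3] 0.48 163
3 [237.9, 135.9, 253.2, 149.4] 0.74 119
4 [240.1, 138.0, 253.0, 151.0] 0.67 169
5 [207.2, 207.9, 218.1, 218.4] 0.59 120
6 [165.3, 219.9, 181.2, 228.5] 0.54 111
[[ 0.6064  0.1343  0.034 ]
 [ 0.6025  0.0858  0.034 ]
 [ 0.5988  0.039   0.034 ]
 [ 0.5841 -0.0068  0.034 ]
 [ 0.5516 -0.0405  0.034 ]
 [ 0.5081 -0.0553  0.034 ]]
[0.04867934 0.04695943 0.04809552 0.04681815 0.04594206]
[0.4982 0.1583 0.018 ]
[0.6579 0.1496 0.018 ]
[ 0.6432 -0.1119  0.018 ]
[ 0.4746 -0.0996  0.018 ]
```

View pics/crop0.png

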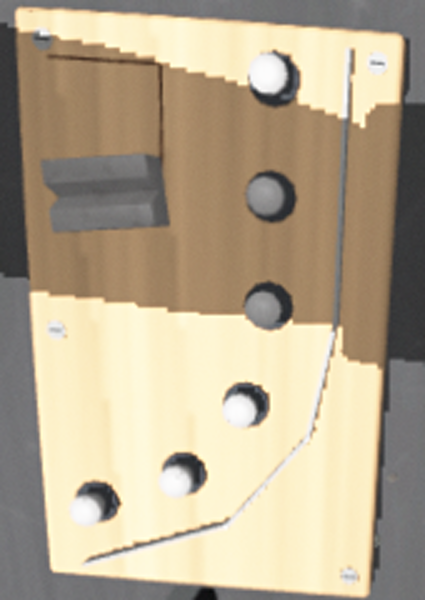

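Crop shows all six head tops clearly. Next I shut the gripper and take a lower view of the whole row.

```bash
python3 -m crank '[[0,-0.2,0.1,0,0,0,0],[-0.1,-0.4,0.3,0,0,0,0],[-0.15,-0.6,0.55,0,0,0,0],[-0.2,-0.7,0.8,0,0,0,0],[-0.2,-0.7,0.8,0,0,0,0],[-0.2,-0.7,0.8,0,0,0,0],[-0.2,-0.7,0.8,0,0,0,0],[-0.2,-0.7,0.8,0,0,0,0]]'
python3 - <<'E'
from h import *
p=imaging.read_camera("wrist"); s=telemetry.get_state(); print(s["eef_pos"],s["tcp_rot"],s["contact_force"],s["opening"])
cv2.imwrite("pics/w1.png",cv2.resize(p["pixels"][...,::-1],(800,500),interpolation=cv2.INTER_CUBIC))
print(proj(p,s["eef_pos"]))
for k in range(1,7):
    print(k,[(np.round(q["location"],1),round(q["confidence"],2),onplane(p,q["location"],.036).round(4)) for q in finder.pinpoint(f"ejector{k}_top",p)[:2]])
E
```

```text
time: 2.35
eef_pos: [0.5728, -0.0302, 0.1144]
tcp_rot: [0.707, 0.707, 0.002, 0.002]
contact_force: [-1.0, -0.2, -0.1]
opening: -0.0
[ 0.57234657 -0.03009005  0.11392097] [0.70690301 0.70730637 0.00130174 0.00203169] [ 0.21574532 -0.10558098  0.19639867] 0.002673981941908325
[[314.45331994 257.95814121]]
1 [(array([131.9, 453. ]), 0.34, array([0.673 , 0.0291, 0.036 ]))]
2 [(array([ 46.7, 355.6]), 0.69, array([0.6002, 0.0847, 0.036 ]))]
3 [(array([118.2, 347. ]), 0.65, array([0.5957, 0.0381, 0.036 ]))]
4 [(array([181.8, 325.7]), 0.76, array([ 0.5811, -0.0081,  0.036 ]))]
5 [(array([228. , 282.5]), 0.81, array([ 0.5475, -0.0453,  0.036 ]))]
6 [(array([245.8, 223. ]), 0.78, array([ 0.499 , -0.0608,  0.036 ]))]
```

View pics/w1.png

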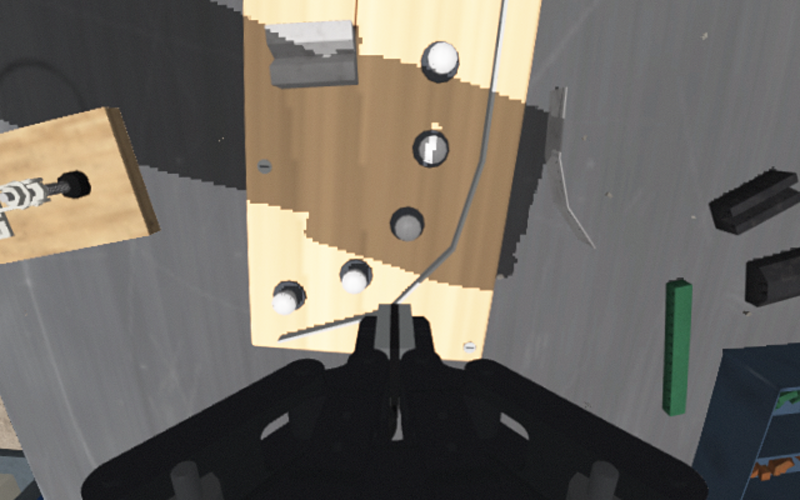

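Run:
```python
from h import *
p=imaging.read_camera("wrist")
im=p["pixels"][20:270,190:390].copy()
cv2.imwrite("pics/c1.png",cv2.resize(im[...,::-1],None,fx=2.4,fy=2.4,interpolation=cv2.INTER_CUBIC))
t=[]
for k,(r,c) in enumerate([(45.6,352),(118,344.5),(179.5,325.6),(221.6,283.2),(238.4,229)]):
    g=cv2.resize(p["pixels"][int(r)-24:int(r)+24,int(c)-24:int(c)+24,::-1],(260,260),interpolation=cv2.INTER_NEAREST); 
    cv2.putText(g,f"{int(c)-24},{int(r)-24}",(2,12),0,.45,(0,0,255),1); t.append(g)
t.append(t[0]*0); cv2.imwrite("pics/t1.png",np.vstack([np.hstack(t[:3]),np.hstack(t[3:])]))
```

```text
(no output)
```

View pics/t1.png

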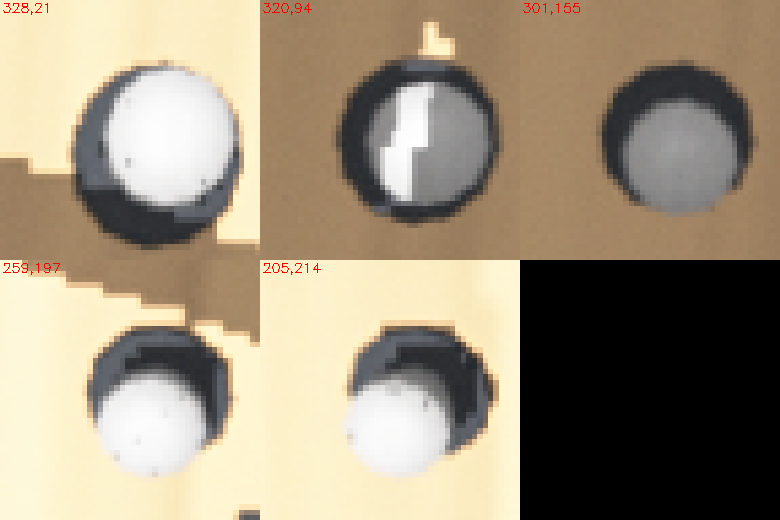

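Run:
```python
from h import *
from scipy.spatial.transform import Rotation
p=imaging.read_camera("wrist"); s=telemetry.get_state()
W=np.array([onplane(p,x,.0355) for x in [(45.8,358.5),(119.9,350.9),(183.5,330),(227,286.4),(244.1,230)]])
print(W.round(4),np.linalg.norm(np.diff(W,axis=0),axis=1))
C=np.array([onplane(p,(r,c),.028) for r,c in [(46,359)]])
d=W[0]-W[1]; print("e1~",W[0]+d, "leg ang",np.degrees(np.arctan2(d[0],d[1])))
print(s["eef_pos"],Rotation.from_quat(s["tcp_rot"]).as_matrix().round(4))
```

```text
[[ 0.5987  0.0852  0.0355]
 [ 0.5951  0.0374  0.0355]
 [ 0.5811 -0.0084  0.0355]
 [ 0.5477 -0.0432  0.0355]
 [ 0.5023 -0.0579  0.0355]] [0.04789027 0.0479527  0.0482076  0.04770358]
e1~ [0.60232762 0.13290949 0.0355    ] leg ang 4.3223568832738115
[ 0.56999721 -0.02991968  0.11132622] [[-0.  1. -0.]
 [ 1.  0.  0.]
 [ 0. -0. -1.]]
```

Head positions agree: the spacing is 48 mm all round and the leg is tilted 4.3°. Now to above ejector 1.

```bash
python3 -m crank '[[0.3,0.07,0,0,0,0,0],[0.6,0.14,0,0,0,0,0],[0.9,0.217,0,0,0,0,0],[1.0,0.217,0.1,0,0,0,0],[1.0,0.217,0.3,0,0,0,0],[1.0,0.217,0.3,0,0,0,0],[1.0,0.217,0.3,0,0,0,0],[1.0,0.217,0.3,0,0,0,0],[1.0,0.217,0.3,0,0,0,0]]'
python3 -m crank '[[0.087,0,0,0,0,0,0],[0.087,0,0,0,0,0,0],[0.087,0,0,0,0,0,0],[0.087,0,0,0,0,0,0],[0.087,0,0,0,0,0,0]]'
python3 - <<'E'
from h import *
for n in ("side","scene"):
    p=imaging.read_camera(n); s=telemetry.get_state()
    c=proj(p,s["eef_pos"])[0].astype(int); print(n,c)
    cv2.imwrite(f"pics/{n}2.png",cv2.resize(p["pixels"][c[1]-50:c[1]+60,c[0]-75:c[0]+85,::-1],(800,550),interpolation=cv2.INTER_CUBIC))
print(s["eef_pos"],s["contact_force"])
E
```

```text
time: 3.7
eef_pos: [0.6036, 0.1194, 0.068]
tcp_rot: [0.707, 0.707, 0.001, 0.001]
contact_force: [-0.0, -0.8, 0.1]
opening: 0.002
time: 4.2
eef_pos: [0.6025, 0.1331, 0.0663]
tcp_rot: [0.707, 0.707, -0.0, 0.0]
contact_force: [-0.2, -0.5, -0.1]
opening: -0.0
side [289 222]
scene [287 186]
[0.60248227 0.13298559 0.06626624] [-0.28037939 -0.41385109  1.26429885]
```

View pics/side2.png

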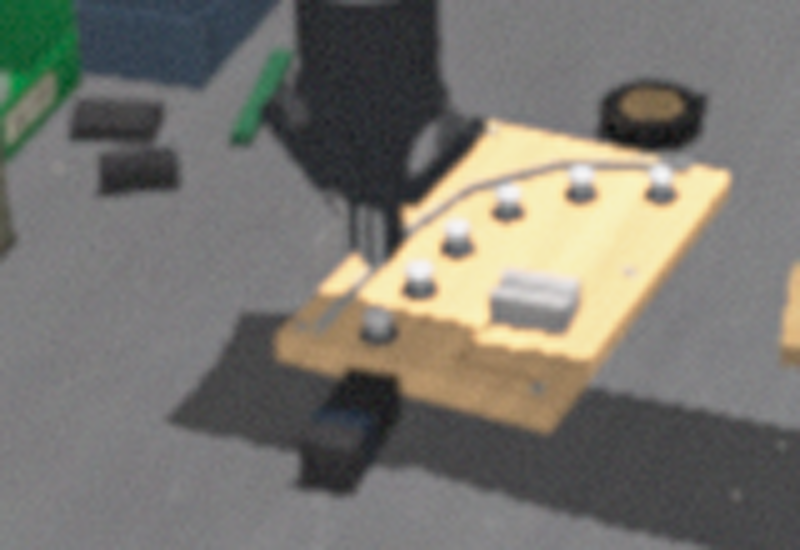

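Side view: the tips at crop (370,260) stand directly above head 1 at (378,325). Now I press to z=0.032.

```bash
python3 -m crank '[[0,0,0.08,0,0,0,0],[0,0,0.15,0,0,0,0],[0,0,0.175,0,0,0,0],[0,0,0.19,0,0,0,0],[0,0,0.2,0,0,0,0],[0,0,0.21,0,0,0,0],[0,0,0.22,0,0,0,0],[0,0,0.228,0,0,0,0],[0,0,0.228,0,0,0,0],[0,0,0.228,0,0,0,0],[0,0,0.228,0,0,0,0]]'
python3 - <<'E'
from h import *
f=[]
for i in range(4):
    p=imaging.read_camera("side"); s=telemetry.get_state(); f.append(s["contact_force"][2]); print(s["eef_pos"].round(4),f[-1])
c=proj(p,s["eef_pos"])[0].astype(int)
cv2.imwrite(f"pics/side3.png",cv2.resize(p["pixels"][c[1]-50:c[1]+60,c[0]-75:c[0]+85,::-1],(800,550),interpolation=cv2.INTER_CUBIC))
print(np.mean(f))
E
```

```text
time: 5.4
eef_pos: [0.6027, 0.1331, 0.0324]
tcp_rot: [0.707, 0.707, 0.0, 0.0]
contact_force: [-1.4, 0.0, 3.1]
opening: -0.002
[0.6027 0.1331 0.0324] 3.064334591197895
[0.6027 0.1331 0.0323] 2.6888332230716308
[0.6027 0.1331 0.0323] 2.3989477478171564
[0.6027 0.1331 0.0323] 2.7488194265700234
2.725233747164176
```

View pics/side3.png

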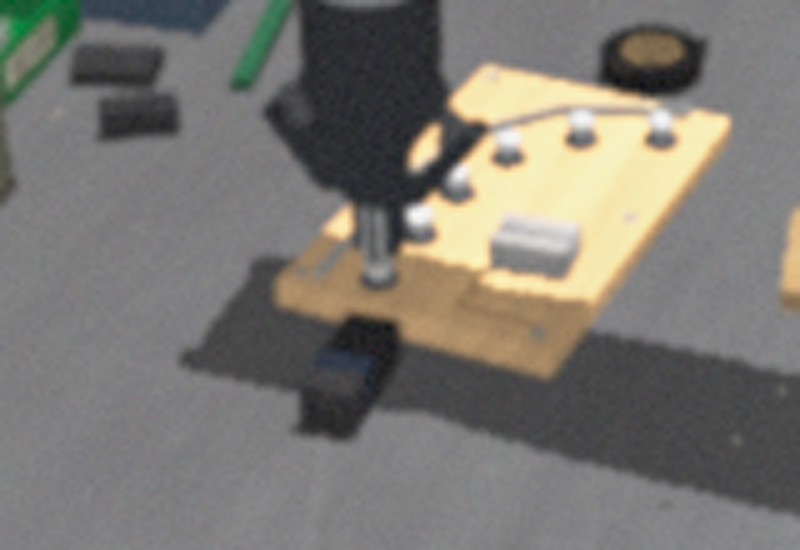

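Head 1 is being pushed, with the fingers square on it: about 2.7 N, and 3.7 mm by position. I'll go slightly deeper, then lift and go over ejector 2.

```bash
python3 -m crank '[[0,0,0.004,0,0,0,0],[0,0,0.004,0,0,0,0],[0,0,-0.02,0,0,0,0],[0,0,-0.05,0,0,0,0],[0,0,-0.12,0,0,0,0],[0,0,-0.12,0,0,0,0],[0,0,-0.12,0,0,0,0],[-0.16,-0.012,-0.12,0,0,0,0],[-0.32,-0.026,-0.12,0,0,0,0],[-0.32,-0.026,-0.12,0,0,0,0],[-0.32,-0.026,-0.12,0,0,0,0],[-0.32,-0.026,-0.12,0,0,0,0]]'
python3 - <<'E'
from h import *
for i in range(3):
    p=imaging.read_camera("side"); s=telemetry.get_state(); print(s["eef_pos"].round(4),s["contact_force"])
c=proj(p,s["eef_pos"])[0].astype(int)
cv2.imwrite(f"pics/side4.png",cv2.resize(p["pixels"][c[1]-50:c[1]+60,c[0]-75:c[0]+85,::-1],(800,550),interpolation=cv2.INTER_CUBIC))
E
```

```text
time: 6.8
eef_pos: [0.5985, 0.0857, 0.05]
tcp_rot: [0.707, 0.707, 0.0, -0.0]
contact_force: [1.0, 0.9, -0.3]
opening: -0.002
[0.5986 0.0858 0.05  ] [-0.81480883  0.01810199 -0.02783699]
[0.5986 0.0859 0.05  ] [-0.17757248  0.61957159 -0.69979926]
[0.5986 0.0858 0.0501] [-0.63682319 -0.38465335 -0.03649111]
```

View pics/side4.png

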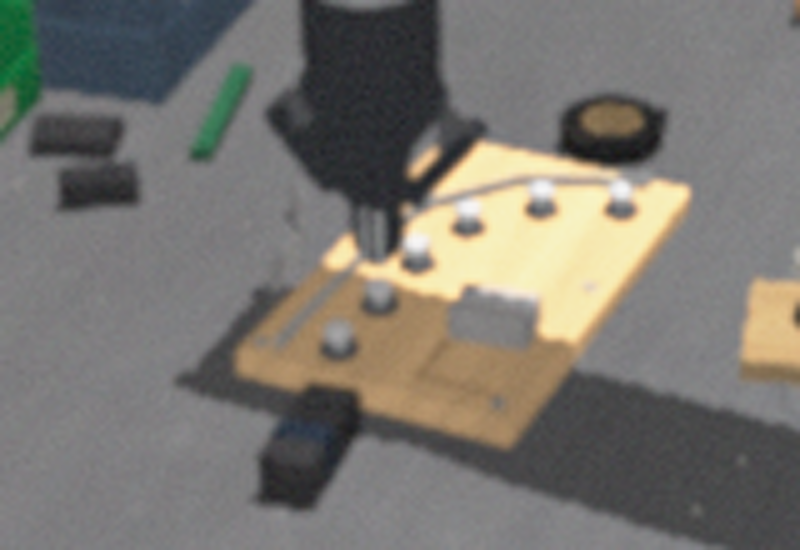

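Head 1 is up again at crop (340,335), and the tips are above head 2. I'll press 2.

```bash
python3 -m crank '[[-0.003,0,0.04,0,0,0,0],[-0.003,0,0.07,0,0,0,0],[-0.003,0,0.085,0,0,0,0],[-0.003,0,0.095,0,0,0,0],[-0.003,0,0.105,0,0,0,0],[-0.003,0,0.115,0,0,0,0],[-0.003,0,0.123,0,0,0,0],[-0.003,0,0.123,0,0,0,0],[-0.003,0,0.123,0,0,0,0],[-0.003,0,0.123,0,0,0,0]]'
python3 - <<'E'
from h import *
f=[]
for i in range(4):
    p=imaging.read_camera("side"); s=telemetry.get_state(); f.append(s["contact_force"][2]); print(s["eef_pos"].round(4),f[-1])
print(np.mean(f))
E
```

```text
time: 7.95
eef_pos: [0.5986, 0.0847, 0.0318]
tcp_rot: [0.707, 0.707, -0.0, -0.0]
contact_force: [-2.1, 0.8, 3.0]
opening: 0.001
[0.5986 0.0847 0.0318] 3.2410418816210615
[0.5986 0.0847 0.0318] 2.791896212445542
[0.5986 0.0847 0.0318] 2.247687388812224
[0.5986 0.0847 0.0317] 3.177549342348057
2.864543706306721
```

```bash
python3 -m crank '[[0,0,-0.02,0,0,0,0],[0,0,-0.05,0,0,0,0],[0,0,-0.12,0,0,0,0],[0,0,-0.12,0,0,0,0],[0,0,-0.12,0,0,0,0],[-0.16,-0.012,-0.12,0,0,0,0],[-0.315,-0.023,-0.12,0,0,0,0],[-0.315,-0.023,-0.12,0,0,0,0],[-0.315,-0.023,-0.12,0,0,0,0],[-0.315,-0.023,-0.12,0,0,0,0],[-0.315,-0.023,-0.12,0,0,0,0]]'
python3 - <<'E'
from h import *
p=imaging.read_camera("side"); s=telemetry.get_state(); print(s["eef_pos"].round(4))
c=proj(p,s["eef_pos"])[0].astype(int)
cv2.imwrite(f"pics/side5.png",cv2.resize(p["pixels"][c[1]-50:c[1]+60,c[0]-75:c[0]+85,::-1],(800,550),interpolation=cv2.INTER_CUBIC))
E
```

```text
time: 9.25
eef_pos: [0.5951, 0.0381, 0.0495]
tcp_rot: [0.707, 0.707, 0.0, -0.0]
contact_force: [-0.2, -0.5, -0.2]
opening: 0.002
[0.5951 0.0381 0.0496]
```

View pics/side5.png

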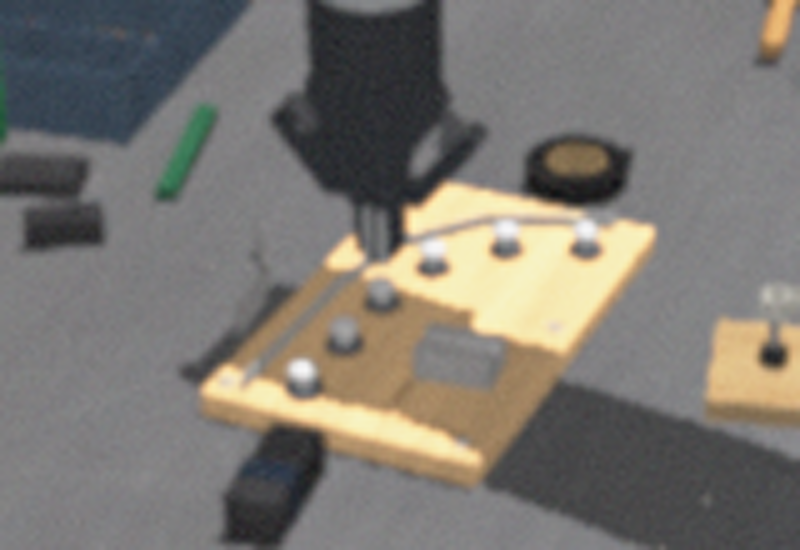

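Heads 1 and 2 are up at crop (302,375) and (345,332), and the tips are above head 3 at (381,292). I'll press 3.

```bash
python3 -m crank '[[-0.004,0,0.04,0,0,0,0],[-0.004,0,0.07,0,0,0,0],[-0.004,0,0.082,0,0,0,0],[-0.004,0,0.092,0,0,0,0],[-0.004,0,0.102,0,0,0,0],[-0.004,0,0.112,0,0,0,0],[-0.004,0,0.12,0,0,0,0],[-0.004,0,0.12,0,0,0,0],[-0.004,0,0.12,0,0,0,0],[-0.004,0,0.12,0,0,0,0]]'
python3 - <<'E'
from h import *
f=[]
for i in range(4):
    p=imaging.read_camera("side"); s=telemetry.get_state(); f.append(s["contact_force"][2])
print(s["eef_pos"].round(4),np.mean(f))
E
```

```text
time: 10.3
eef_pos: [0.5951, 0.0368, 0.0318]
tcp_rot: [0.707, 0.707, -0.0, -0.0]
contact_force: [-2.2, 1.4, 2.3]
opening: -0.001
[0.5952 0.0368 0.0318] 2.692821572483793
```

```bash
python3 -m crank '[[0,0,-0.02,0,0,0,0],[0,0,-0.05,0,0,0,0],[0,0,-0.12,0,0,0,0],[0,0,-0.12,0,0,0,0],[0,0,-0.12,0,0,0,0],[-0.15,-0.047,-0.12,0,0,0,0],[-0.303,-0.094,-0.12,0,0,0,0],[-0.303,-0.094,-0.12,0,0,0,0],[-0.303,-0.094,-0.12,0,0,0,0],[-0.303,-0.094,-0.12,0,0,0,0],[-0.303,-0.094,-0.12,0,0,0,0]]'
python3 - <<'E'
from h import *
p=imaging.read_camera("side"); s=telemetry.get_state(); print(s["eef_pos"].round(4))
c=proj(p,s["eef_pos"])[0].astype(int)
cv2.imwrite(f"pics/side6.png",cv2.resize(p["pixels"][c[1]-50:c[1]+60,c[0]-75:c[0]+85,::-1],(800,550),interpolation=cv2.INTER_CUBIC))
E
```

```text
time: 11.6
eef_pos: [0.5812, -0.008, 0.0496]
tcp_rot: [0.707, 0.707, 0.0, -0.0]
contact_force: [0.2, -0.6, 0.5]
opening: -0.001
[ 0.5812 -0.008   0.0496]
```

View pics/side6.png

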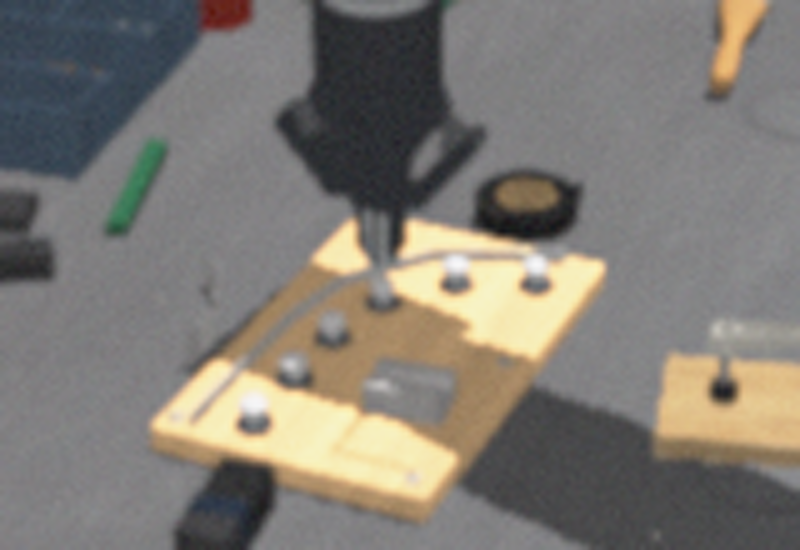

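Heads 1–3 are up, and the tips are above head 4 at crop (382,292). I'll press 4.

```bash
python3 -m crank '[[0,0,0.04,0,0,0,0],[0,0,0.07,0,0,0,0],[0,0,0.082,0,0,0,0],[0,0,0.092,0,0,0,0],[0,0,0.102,0,0,0,0],[0,0,0.112,0,0,0,0],[0,0,0.12,0,0,0,0],[0,0,0.12,0,0,0,0],[0,0,0.12,0,0,0,0],[0,0,0.12,0,0,0,0]]'
python3 - <<'E'
from h import *
f=[]
for i in range(4):
    p=imaging.read_camera("side"); s=telemetry.get_state(); f.append(s["contact_force"][2])
print(s["eef_pos"].round(4),np.mean(f))
E
```

```text
time: 12.65
eef_pos: [0.5811, -0.0086, 0.0319]
tcp_rot: [0.707, 0.707, 0.0, -0.0]
contact_force: [-2.6, 1.3, 4.1]
opening: -0.001
[ 0.5811 -0.0086  0.0317] 2.8321667632224634
```

```bash
python3 -m crank '[[0,0,-0.02,0,0,0,0],[0,0,-0.05,0,0,0,0],[0,0,-0.12,0,0,0,0],[0,0,-0.12,0,0,0,0],[0,0,-0.12,0,0,0,0],[-0.115,-0.11,-0.12,0,0,0,0],[-0.231,-0.223,-0.12,0,0,0,0],[-0.231,-0.223,-0.12,0,0,0,0],[-0.231,-0.223,-0.12,0,0,0,0],[-0.231,-0.223,-0.12,0,0,0,0],[-0.231,-0.223,-0.12,0,0,0,0]]'
python3 - <<'E'
from h import *
p=imaging.read_camera("side"); s=telemetry.get_state(); print(s["eef_pos"].round(4))
c=proj(p,s["eef_pos"])[0].astype(int)
cv2.imwrite(f"pics/side7.png",cv2.resize(p["pixels"][c[1]-50:c[1]+60,c[0]-75:c[0]+85,::-1],(800,550),interpolation=cv2.INTER_CUBIC))
E
```

```text
time: 13.95
eef_pos: [0.5482, -0.0429, 0.0498]
tcp_rot: [0.707, 0.707, 0.0, 0.0]
contact_force: [-0.3, -0.4, 0.3]
opening: 0.003
[ 0.5482 -0.0429  0.0497]
```

View pics/side7.png

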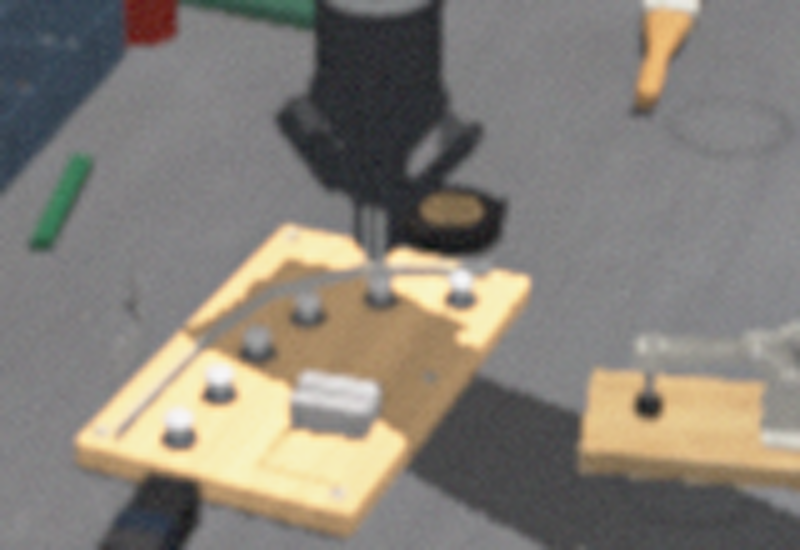

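Heads 1–4 are up, and the tips are above head 5 at crop (380,290). I'll press 5.

```bash
python3 -m crank '[[-0.001,-0.002,0.04,0,0,0,0],[-0.001,-0.002,0.07,0,0,0,0],[-0.001,-0.002,0.082,0,0,0,0],[-0.001,-0.002,0.092,0,0,0,0],[-0.001,-0.002,0.102,0,0,0,0],[-0.001,-0.002,0.112,0,0,0,0],[-0.001,-0.002,0.12,0,0,0,0],[-0.001,-0.002,0.12,0,0,0,0],[-0.001,-0.002,0.12,0,0,0,0],[-0.001,-0.002,0.12,0,0,0,0]]'
python3 - <<'E'
from h import *
f=[]
for i in range(4):
    p=imaging.read_camera("side"); s=telemetry.get_state(); f.append(s["contact_force"][2])
print(s["eef_pos"].round(4),np.mean(f))
E
```

```text
time: 15.0
eef_pos: [0.5473, -0.0434, 0.0318]
tcp_rot: [0.707, 0.707, -0.0, -0.0]
contact_force: [-2.1, 1.1, 3.6]
opening: -0.001
[ 0.5473 -0.0434  0.0317] 3.541196581472117
```

```bash
python3 -m crank '[[0,0,-0.02,0,0,0,0],[0,0,-0.05,0,0,0,0],[0,0,-0.12,0,0,0,0],[0,0,-0.12,0,0,0,0],[0,0,-0.12,0,0,0,0],[-0.048,-0.15,-0.12,0,0,0,0],[-0.097,-0.3,-0.12,0,0,0,0],[-0.097,-0.3,-0.12,0,0,0,0],[-0.097,-0.3,-0.12,0,0,0,0],[-0.097,-0.3,-0.12,0,0,0,0],[-0.097,-0.3,-0.12,0,0,0,0]]'
python3 - <<'E'
from h import *
p=imaging.read_camera("side"); s=telemetry.get_state(); print(s["eef_pos"].round(4))
c=proj(p,s["eef_pos"])[0].astype(int)
cv2.imwrite(f"pics/side8.png",cv2.resize(p["pixels"][c[1]-50:c[1]+60,c[0]-75:c[0]+85,::-1],(800,550),interpolation=cv2.INTER_CUBIC))
E
```

```text
time: 16.3
eef_pos: [0.5033, -0.058, 0.0499]
tcp_rot: [0.707, 0.707, 0.0, 0.0]
contact_force: [-0.5, 0.0, 0.0]
opening: 0.002
[ 0.5032 -0.058   0.0499]
```

View pics/side8.png

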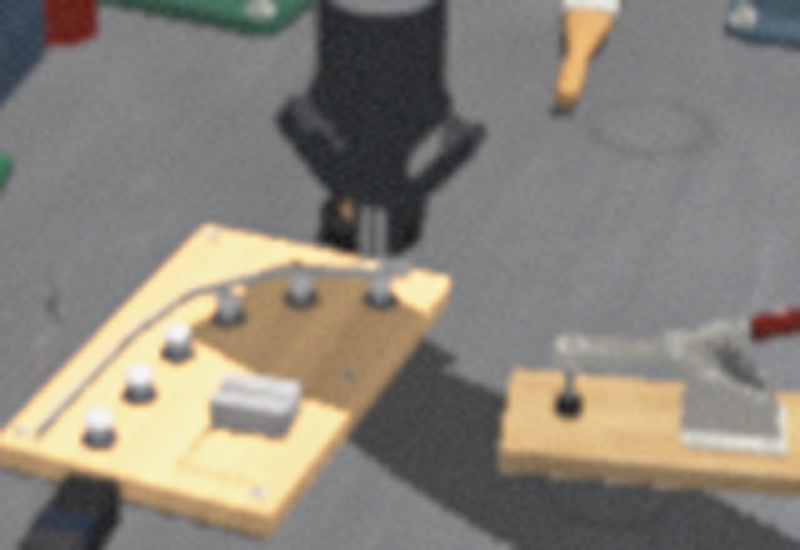

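Heads 1–5 are up, and the tips are above head 6 at crop (380,290). I'll press 6.

```bash
python3 -m crank '[[0,-0.002,0.04,0,0,0,0],[0,-0.002,0.07,0,0,0,0],[0,-0.002,0.082,0,0,0,0],[0,-0.002,0.092,0,0,0,0],[0,-0.002,0.102,0,0,0,0],[0,-0.002,0.112,0,0,0,0],[0,-0.002,0.121,0,0,0,0],[0,-0.002,0.121,0,0,0,0],[0,-0.002,0.121,0,0,0,0],[0,-0.002,0.121,0,0,0,0]]'
python3 - <<'E'
from h import *
f=[]
for i in range(4):
    p=imaging.read_camera("side"); s=telemetry.get_state(); f.append(s["contact_force"][2])
print(s["eef_pos"].round(4),np.mean(f))
E
python3 -m crank '[[0,0,-0.02,0,0,0,0],[0,0,-0.05,0,0,0,0],[0,0,-0.12,0,0,0,0],[0,0,-0.3,0,0,0,0],[0,0,-0.5,0,0,0,0],[0,0.1,-0.7,0,0,0,0],[0,0.3,-0.9,0,0,0,0],[0,0.5,-0.9,0,0,0,0],[0,0.5,-0.9,0,0,0,0],[0,0.5,-0.9,0,0,0,0],[0,0.5,-0.9,0,0,0,0],[0,0.5,-0.9,0,0,0,0]]'
python3 - <<'E'
from h import *
p=imaging.read_camera("wrist"); cv2.imwrite("pics/w9.png",cv2.resize(p["pixels"][...,::-1],(800,500)))
q=imaging.read_camera("side");cv2.imwrite("pics/side9.png",cv2.resize(q["pixels"][180:280,230:390,::-1],(800,500),interpolation=cv2.INTER_CUBIC))
s=telemetry.get_state(); print(s["eef_pos"],s["contact_force"],s["time"])
H=np.array([[.6025,.133],[.5987,.0852],[.5951,.0374],[.5811,-.0084],[.5477,-.0432],[.5023,-.0579]])
print((proj(p,np.c_[H,np.full(6,.0355)])*1.25).round(1))
print([onplane(p,x["location"],0).round(4) for x in finder.pinpoint("ejector_board",p)[:1]])
E
```

```text
time: 17.35
eef_pos: [0.502, -0.058, 0.0317]
tcp_rot: [0.707, 0.707, 0.0, -0.0]
contact_force: [-1.6, 1.5, 3.0]
opening: -0.004
[ 0.502  -0.058   0.0316] 3.231913182820102
time: 18.75
eef_pos: [0.576, -0.0579, 0.166]
tcp_rot: [0.707, 0.707, -0.0, -0.001]
contact_force: [0.6, -0.8, 0.2]
opening: 0.002
[ 0.57627973 -0.05794803  0.16620001] [-0.30411174 -0.2529806  -1.17693349] 18.85
[[436.7 -56.2]
 [429.1  27.1]
 [422.3 104.5]
 [401.4 172.6]
 [355.9 220.5]
 [296.3 239.8]]
[array([0.5631, 0.024 , 0.    ])]
```

View pics/w9.png

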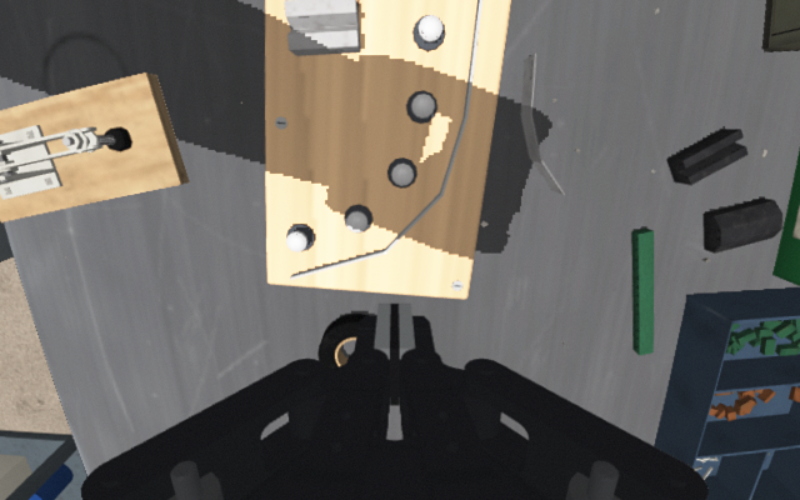

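View pics/side9.png

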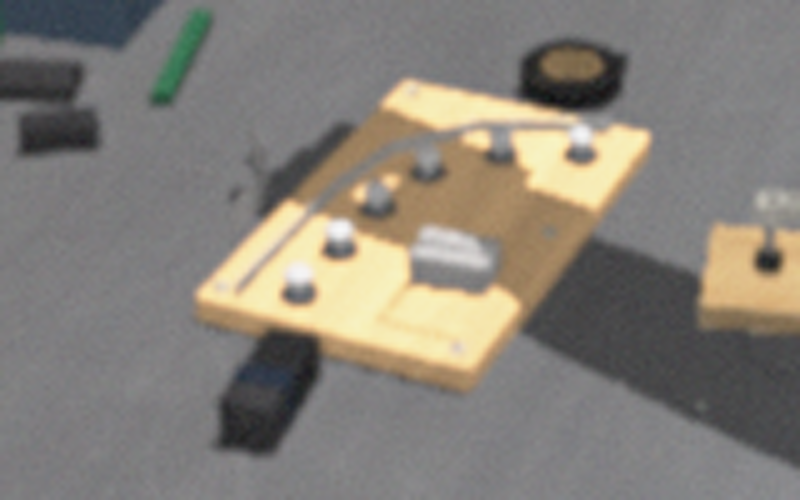

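All six heads are up and match their projected positions within about 2–3 px, so the board has not visibly moved. The arm is clear, so I'm handing in.

```bash
python3 -c "
from h import *
print(ticket.sign_off())"
```

```text
the job is handed in; nothing more can be done
None
```

I pressed ejectors 1 to 6 once each, in order, with the closed fingertips, and handed the job in at about 19 s. The fingertips were lifted clear between heads.

- **Push depth:** each push took the tips to about z = 0.032 m, roughly 4 mm down. The mean push force read 2.7 to 3.5 N. Half-way should read 3.2 N, and the sensor is noisy by about 1 N. On ejector 1 the force (2.7 N) suggested slightly less travel than the position did, so I went 0.6 mm deeper before letting go.
- **Heads:** the last side picture shows all six up. In the last wrist picture, heads 2 to 6 lie within about 2–3 px of their positions measured before pressing. Head 1 was out of that view.
- **Board and surroundings:** the board did not visibly shift, and nothing around it appears disturbed. The network's estimate of the board's origin differed by about 5 mm from the first picture. I put that down to detector error, because the heads themselves had not moved.
- **Clearances:** the tips never went below about 31.6 mm, which is 5.6 mm above the top of the cutting rule. The arm finished clear, with the tips at z = 0.166 m.

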